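# Pack an instrument cassette under the cantilever tray

## Task

Swing the kit box's top tray up and over by its orange bar until it rests fully open, carry the blue-ended instrument cassette down into the wide bay underneath and lay it there flat (do not drop it in), then lower the tray gently, holding it until it is fully closed, and let go. Never let the tray fall; keep the bur block and the small mixing dish in it, and leave the green-ended cassette, the wipes tub and the spray bottle where they are.

Things in the scene. Friction and masses are not known exactly. Their poses are not given: they have to be found in the camera images.
- tray_grip (a point): Centre of the orange lifting bar of the white top tray; moves with the tray. Bar 14 mm thick (x), 84 mm long (y), 18 mm high, on two end posts; this point is 23 mm above the tray's rim and 61 mm above its underside. Pinch it from above across the 14 mm; beside it is free space down to the rim. Axes of the kit box: x the way the tray swings open, y along the box, z up.
- tray_link (a joint): Angle q of the tray's links, rad: 0 tray closed on the box, 1.28 links upright, 2.07 at the open stop. The bar's centre stands 130 mm x (-cos(0.288+q), sin(0.288+q)) in the box's (x, z) from swing_centre. Let go below 1.28 the tray falls shut, fast, as the pivots are only lightly damped; beyond 1.28 it falls on to the open stop and stays there.
- swing_centre (a point): Point fixed to the box, axes of the box, about which the bar's centre swings in the box's x-z plane on a 130 mm radius; it lies 125 mm along +x and 37 mm below the closed bar. The tray hangs on parallel links, so it stays level and never turns. Fully open the bar is 217 mm along +x and 55 mm above its closed position; on the way it is up to 93 mm above it.
- tray_floor (a point): Centre of the tray's inner floor, moves with the tray, axes of the box, 58 mm below tray_grip. Tray 190 mm (x) by 260 mm (y), 38 mm high, walls and floor 3 mm; with contents 0.4 to 0.6 kg. A lengthwise partition under the bar and cross partitions at y = +60 and -60 mm make six cells.
- bay_floor (a point): Centre of the floor of the wide bay in the grey base under the tray; axes of the box, y along the bay. Bay 130 mm wide (x), 252 mm long (y); the base's rim is 66 mm above this floor, the floor 4 mm above the counter, walls 4 mm. The closed bar is above a point 26 mm along +x. Beyond the bay wall on the +x side a narrow bay is full of cartons. The box does not move.
- blue_cassette_center (a point): Centre (half-way up) of the closed steel instrument cassette with blue ends and a blue strip on top: 180 mm long (its x), 42 mm wide (its y), 30 mm high (its z, up), 0.15 to 0.28 kg. It lies flat on a dark rubber mat 4 mm thick.
- green_cassette_center (a point): Centre of the like cassette with green ends, same size, lying beside the blue one on the mat; it stays there.
- blue_cassette: The blue-ended cassette, origin at the centre of its underside, axes as blue_cassette_center.
- bur_block: Aluminium bur block, 50 x 26 x 18 mm, with short burs standing in it (30 mm high in all), loose in a corner cell of the tray; origin at the centre of its underside.
- mixing_dish: Small round green glass mixing dish, 38 mm across, 20 mm high, loose in the opposite corner cell of the tray; origin at the centre of its underside.
- wipes_tub: White tub of wipes with a green band, 94 mm across, 178 mm high, on the counter; origin at the centre of its underside.
- spray_bottle: Blue spray bottle with a white trigger head, 68 mm across, about 200 mm high, on the counter; origin at the centre of its underside.
- tray: The white top tray with its orange bar; its origin lies on a link pivot.

How it is judged:
By the outcome, as a careful person would: the job done as asked, in the order asked, and still so for the second after the job is handed in, with the robot touching nothing.
It also fails if it takes over 72 s, if anything falls off the work surface, if the arm or the gripper's body presses on something with over 40 N, if the wrist force passes 120 N, or if a joint passes its speed limit or range.

## Robot

A 6-joint arm with a two-finger parallel gripper is mounted at the origin on the work surface. World frame = base frame: x ahead of the robot, y to its left, z up, the work surface at z = 0. Lengths are in mm, angles in rad, forces in N, time in s.
With the tool pointing down it reaches from about 225 to 875 mm from the base axis. Payload 3.4 kg.
Tool frame: the origin (TCP) lies at the very end of the fingers, on their centre line; the grasp point (between the pads) lies 19 mm behind it (env.pinch_z is the distance from the TCP to the grasp point, in mm); z points along the fingers, y is the line along which they close (so a half turn about z gives the same grasp; the last joint's range is limited). The gripper opens to 85 mm and grips with 20 to 120 N. Pads are 22 mm wide; open, the fingers measure 114 mm over their backs; the gripper's body (76 mm by 85 mm) begins 54 mm behind the grasp point. The pads swing forward as they close: fully open they stand 13 mm farther back than shut.
Start: joints at [-1.224, 0.276, 1.505, -0, 1.361, -0.121], TCP at [259.287, -513.261, 193.728] pointing down, gripper open.
Joint ranges: [-2.89, 2.89], [-0.75, 2.08], [0.22, 2.7], [-1.18, 4.32], [0.11, 2.71], [-2.7, 2.7]. Speed limits (rad/s): [2.57, 2.57, 3.14, 3.14, 3.14, 3.14].

## Interface

Orientations are given as a rotation vector (axis times angle).
In Python, from workcell import env gives the robot as it stands.
- The arm moves only by the tool arm_command, never from a script. Its argument "motion" is a list of rows, each a list of 5 numbers: the opening, from -1 (shut) to 1 (fully open), then the shift along the tool's x, y, z in cm, then the turn about the tool's z in degrees. In form: [[hand, tx, ty, tz, roll], ...]. A call has 1 to 12 rows; each row shifts and turns the commanded pose from where the row before left it, along the tool's axes as they then stand; what a row does not reach is not made up. A row lasts 1/12 s, in which the tool goes at most 41.7 mm and 7.16 degrees, less where a joint would pass 70% of its speed; a pose out of reach is approached as far as the arm can. A call is refused whole if a number of a shift passes 4.17 or a number of a turn 7.16, either way. A call with a gripper value outside its range is refused whole. The fingers move at their own pace and stop on an object; "squeeze" is the grip in N (left out, the last holds). Time passes only in rows, so rows that do not move let the fingers close. It gives the time, the measured TCP pose, the force, the opening and the grip force at its end, in the units of the state.
- env.state(): the state, without advancing time (a new reading comes with each control period).
- env.read_camera(name): name is "scene" or "top"; returns the picture (480x640x3 uint8, red, green, blue); there is no depth.
- env.camera_params(name): a dict with "K" (3x3 intrinsics, pixels), "eye" and "attitude" of the camera in the world. Camera axes: x right, y down, z forward; pixel columns grow to the right and rows downward; lengths in mm; the calibration is good to about 2 mm. A picture is of the moment at which its call begins. camera_params takes no time and is no camera call.
- env.job_done(): hands the job in; it is judged then, once.
Trained networks look in the newest picture that a camera, given by its name, has taken for a name from the list of things; names that differ only in an ending like _2 or _b are one class to them, and where a whole thing is asked for, a point or a joint stands for the part that bears it (a point fixed in the world has none). Each returns a list of dicts, best first, with "score" (0 to 1); they miss things now and then, are a little off and sometimes report something else, mostly with a low value. They report only what shows in the picture. A call takes as long as a camera call.
- env.cut_out(camera, query): "region" (480x640 bool, what is visible of it) and "at" ([row, column] in pixels, amid what is visible of it).
The state is a dict: "clock": time; "joint_pos": joint angles; "dq": joint speeds; "effort": joint torques, N m; "ee_pos": TCP position; "tcp_rot": TCP orientation; "contact_force": force on the tool from outside, world axes, zero at the start; "ft_torque": the same for the moment, N m; "grip_width": finger opening in mm; "grasp_force": force on a finger pad.
Only numpy, scipy, OpenCV 4.12 (cv2) and the standard library are available. Lean on these libraries where they do the work, as an engineer would, in place of code of your own. Each camera call takes 0.05 s, during which the arm holds its last target. There are 200 camera calls.

## Working session

There is one attempt and no reset: what is moved stays moved. The work goes in short steps, Python scripts to look and compute and a tool call to move; the robot and the scene stay as the last step left them, time stands still between calls to the robot, and variables do not carry over. Pictures are saved under pics/ and viewed, at most 10 in all, crops included, and the job is handed in when it is done.

Besides the shell and the picture viewer there is one more tool, called as a command line: name --pt "numbers of a row" for each row, then --argument value for the rest. arm_command: Moves the arm, as the interface text tells. Its arguments: {"type":"object","properties":{"motion":{"type":"array"},"squeeze":{"type":"number"}},"required":["motion"]}

```bash
mkdir -p pics; ls
python3 - <<'E'
from workcell import env
import cv2,numpy as np
for c in ("scene","top"):
    im=env.read_camera(c); cv2.imwrite(f"pics/{c}0.png",im[:,:,::-1])
    p=env.camera_params(c); print(c,p)
    for q in ("tray_grip","tray","blue_cassette","green_cassette_center","wipes_tub","spray_bottle","bur_block","mixing_dish","bay_floor"):
        try:
            for d in env.cut_out(c,q)[:2]:
                m=d["region"].astype(np.uint8); pts=cv2.findNonZero(m)
                print(q,round(d["score"],2),np.round(d["at"],1),m.sum(),cv2.minAreaRect(pts) if pts is not None else None)
        except Exception as e: print(q,e)
print(env.state())
E
```

```text
pics
scene {'K': array([[592.97808695,   0.        , 321.61167332],
       [  0.        , 592.97808695, 236.12362661],
       [  0.        ,   0.        ,   1.        ]]), 'eye': array([1081.84494626,  221.99721789, 1260.97223704]), 'attitude': array([-1.34900734, -2.48310465,  0.64628047])}
tray_grip 0.62 [273.5 393.8] 10045 ((394.1030578613281, 274.0426330566406), (95.23745727539062, 117.50944519042969), 22.47943687438965)
tray 0.68 [273.8 392.7] 9921 ((393.72412109375, 274.1896667480469), (94.70462036132812, 116.43097686767578), 21.801410675048828)
tray 0.43 [191.5 293.3] 1384 ((291.5904541015625, 193.22042846679688), (72.78550720214844, 20.092269897460938), 17.927919387817383)
blue_cassette 0.78 [192.6 290.5] 1289 ((291.5754699707031, 193.26414489746094), (71.58418273925781, 19.200870513916016), 17.744672775268555)
green_cassette_center 0.72 [234.3 260.8] 1551 ((258.7691955566406, 237.34613037109375), (75.43922424316406, 22.465356826782227), 33.690067291259766)
wipes_tub 0.69 [158.1 210.4] 2521 ((209.20590209960938, 160.32354736328125), (72.51814270019531, 40.503448486328125), 75
[... 2105 characters left out ...]
': 1.0, 'joint_pos': array([-1.22402260e+00,  2.75883914e-01,  1.50491074e+00,  7.48369447e-06,
        1.36067617e+00, -1.20975494e-01]), 'dq': array([ 1.50110129e-05, -2.31183560e-03,  2.98398799e-03,  7.34109926e-04,
       -5.38436890e-05, -2.35530837e-04]), 'effort': array([ 1.55483605e-03, -4.16657388e+01, -2.46103245e+01, -9.13294366e-05,
        2.56658486e-04, -7.36836597e-06]), 'ee_pos': array([ 259.27898279, -513.26863076,  193.73290703]), 'tcp_rot': array([3.05594881e+00, 7.28028765e-01, 3.29819410e-05]), 'contact_force': array([-0.51315156, -0.22821874, -0.77767528]), 'ft_torque': array([-0.00888754, -0.02282249, -0.00893267]), 'grasp_force': 0.0, 'grip_width': 85.1470282985703}
```

View pics/top0.png

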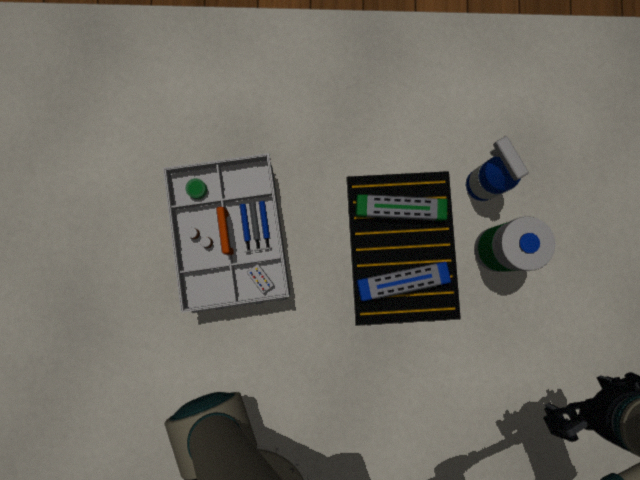

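View pics/scene0.png

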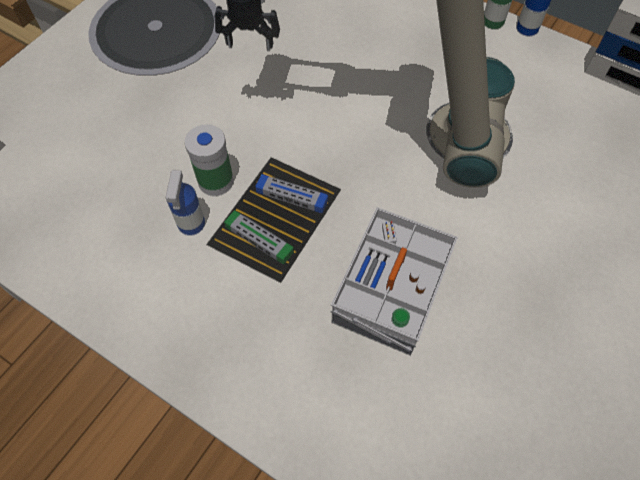

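Top view: white tray at about (225,232) with the orange bar at (224,231), blue cassette at (404,281), green at (401,207), tub and bottle to the right. The scene view shows a dark slanted link on the box's near side, about (333,310) to (410,350). I'll zoom in to get the opening direction.

```bash
cat > h.py <<'E'
from workcell import env
import cv2,numpy as np
from scipy.spatial.transform import Rotation as R
def ray(c,px,z):
    p=env.camera_params(c); d=R.from_rotvec(p["attitude"]).as_matrix()@np.linalg.inv(p["K"])@[px[0],px[1],1]
    e=p["eye"]; return (e+d*(z-e[2])/d[2])[:2]
def proj(c,P):
    p=env.camera_params(c); q=p["K"]@(R.from_rotvec(p["attitude"]).as_matrix().T@(np.array(P,float)-p["eye"])); return q[:2]/q[2]
def blob(c,mask,z):
    """largest blob -> centre and long-axis direction in world at height z"""
    n,l,s,ce=cv2.connectedComponentsWithStats(mask.astype(np.uint8)); i=1+np.argmax(s[1:,4])
    pts=cv2.findNonZero((l==i).astype(np.uint8))[:,0,:]
    w=np.array([ray(c,q,z) for q in pts],np.float32); r=cv2.minAreaRect(w); b=cv2.boxPoints(r)
    e=[b[1]-b[0],b[2]-b[1]]; v=max(e,key=np.linalg.norm)
    return w.mean(0),np.array(r[0]),sorted(r[1]),np.degrees(np.arctan2(v[1],v[0])),s[i,4]
E
python3 - <<'E'
from h import *
for c in("top","scene"):
    im=env.read_camera(c); hsv=cv2.cvtColor(im,cv2.COLOR_RGB2HSV)
    m=cv2.inRange(hsv,(3,170,90),(14,255,255))
    m[:, :200]=0; 
    if c=="scene": m[:230]=0;m[300:]=0;m[:,:380]=0;m[:,410:]=0
    if c=="top": m[:200]=0;m[260:]=0;m[:,:214]=0;m[:,236:]=0
    print(c,"bar",blob(c,m,138))
    print("blue",blob(c,env.cut_out(c,"blue_cassette")[0]["region"],30))
    print("tray",blob(c,env.cut_out(c,"tray")[0]["region"],108))
    if c=="scene":cv2.imwrite("pics/z.png",cv2.resize(im[200:365,320:470],None,fx=3.6,fy=3.6,interpolation=3)[:,:,::-1])
E
```

```text
top bar (array([519.1366  ,  52.865196], dtype=float32), array([519.31793213,  52.87786865]), [11.126567840576172, 80.65447235107422], np.float32(8.999627), np.int32(295))
blue (array([ 432.94055, -284.79156], dtype=float32), array([ 433.06295776, -284.80352783]), [45.69414520263672, 183.68955993652344], np.float32(-77.76229), np.int32(2099))Traceback (most recent call last):
  File "<stdin>", line 10, in <module>
  File "h.py", line 13, in blob
    w=np.array([ray(c,q,z) for q in pts],np.float32); r=cv2.minAreaRect(w); b=cv2.boxPoints(r)
                ~~~^^^^^^^
  File "h.py", line 5, in ray
    p=env.camera_params(c); d=R.from_rotvec(p["attitude"]).as_matrix()@np.linalg.inv(p["K"])@[px[0],px[1],1]
ValueError: time passes only in moves, steps and waits
```

```bash
cat > h.py <<'E'
from workcell import env
import cv2,numpy as np
from scipy.spatial.transform import Rotation as R
P={c:env.camera_params(c) for c in("top","scene")}
def ray(c,px,z):
    p=P[c]; px=np.atleast_2d(px).astype(float); h=np.c_[px,np.ones(len(px))]
    d=h@np.linalg.inv(p["K"]).T@R.from_rotvec(p["attitude"]).as_matrix().T
    e=p["eye"]; return (e+d*((z-e[2])/d[:,2:]))[:,:2]
def proj(c,Q):
    p=P[c]; q=p["K"]@(R.from_rotvec(p["attitude"]).as_matrix().T@(np.array(Q,float)-p["eye"])); return q[:2]/q[2]
def blob(c,mask,z):
    n,l,s,ce=cv2.connectedComponentsWithStats(mask.astype(np.uint8)); i=1+np.argmax(s[1:,4])
    pts=cv2.findNonZero((l==i).astype(np.uint8))[:,0,:]
    w=ray(c,pts,z).astype(np.float32); r=cv2.minAreaRect(w); b=cv2.boxPoints(r)
    v=max([b[1]-b[0],b[2]-b[1]],key=np.linalg.norm)
    return np.round(w.mean(0),1),np.round(r[0],1),np.round(sorted(r[1]),1),round(float(np.degrees(np.arctan2(v[1],v[0]))),1),s[i,4]
E
python3 - <<'E'
from h import *
im=env.read_camera("top"); print("tray top",blob("top",env.cut_out("top","tray")[0]["region"],108))
c="scene"
im=env.read_camera(c); hsv=cv2.cvtColor(im,cv2.COLOR_RGB2HSV)
m=cv2.inRange(hsv,(3,170,90),(14,255,255)); k=np.zeros_like(m); k[245:293,384:408]=1; m=m*k
cv2.imwrite("pics/z.png",cv2.resize(im[200:365,320:470],None,fx=3.6,fy=3.6,interpolation=3)[:,:,::-1])
print("bar",blob(c,m,138))
print("blue",blob(c,env.cut_out(c,"blue_cassette")[0]["region"],30))
print("green",blob(c,env.cut_out(c,"green_cassette_center")[0]["region"],30))
print(R.from_rotvec(env.state()["tcp_rot"]).as_matrix().round(3))
E
```

```text
tray top (array([517.2,  53.3], dtype=float32), array([518.8,  52.9]), array([198., 267.]), 9.1, np.int32(15245))
bar (array([530.6,  54.4], dtype=float32), array([532.8,  55. ]), array([ 12.7, 101.4]), 9.5, np.int32(227))
blue (array([ 441.9, -280.3], dtype=float32), array([ 441.7, -281.1]), array([ 60.4, 185. ]), -77.5, np.int32(1434))
green (array([ 586.5, -275.6], dtype=float32), array([ 585.9, -277.8]), array([ 53.2, 187.3]), 87.7, np.int32(1415))
[[ 0.893  0.451  0.   ]
 [ 0.451 -0.893 -0.   ]
 [-0.     0.    -1.   ]]
```

View pics/z.png

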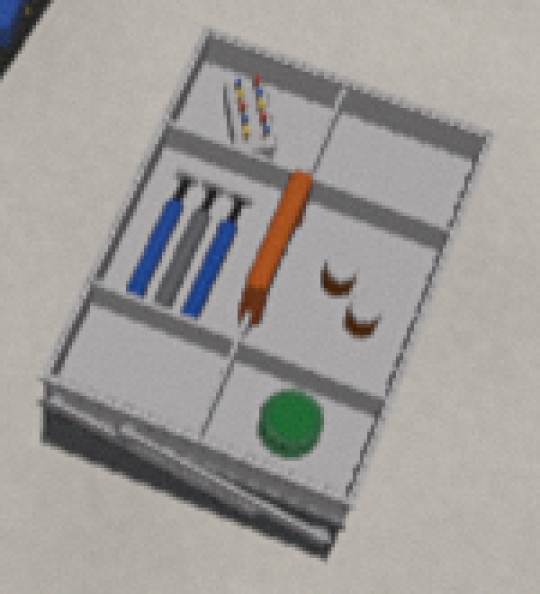

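The crop shows the two end links running from upper left at about (50,400) to lower right at about (325,540). They descend toward world +y, so the tray opens toward +y, away from the cassettes. The bar is at about (519,53), box yaw 9°. Next I move above it.

arm_command --pt "0 0 0 0 6" --pt "0 0 0 0 6" --pt "0 0 0 0 5.8" --pt "0 2.16 -3.24 0 0" --pt "0 2.16 -3.24 0 0" --pt "0 2.16 -3.24 0 0" --pt "0 2.16 -3.24 0 0" --pt "0 2.16 -3.24 0 0" --pt "0 2.16 -3.24 0 0" --pt "0 2.16 -3.24 0 0" --pt "0 2.16 -3.24 0 0" --pt "0 2.16 -3.24 0 0" --squeeze 40

```text
clock: 2.4
ee_pos: [406.1, -193.1, 194.0]
tcp_rot: [3.131, 0.246, 0.001]
contact_force: [0.6, 0.3, 0.5]
grip_width: 42.6
grasp_force: 0.0
```

arm_command --pt "0 2.16 -3.24 0 0" --pt "0 2.16 -3.24 0 0" --pt "0 2.16 -3.24 0 0" --pt "0 2.16 -3.24 0 0" --pt "0 2.16 -3.24 0 0" --pt "0 2.16 -3.24 0 0" --pt "0 2.16 -3.24 0 0" --pt "0 0 0 0 0" --pt "0 0 0 0 0"

```text
clock: 3.15
ee_pos: [519.9, 54.6, 193.4]
tcp_rot: [3.131, 0.253, -0.001]
contact_force: [-0.6, -0.5, 0.5]
grip_width: 42.8
grasp_force: 0.0
```

arm_command --pt "0 0 0.15 2 0" --pt "0 0 0 2 0" --pt "0 0 0 2 0" --pt "0 0 0 1.2 0" --pt "0 0 0 0.8 0" --pt "0 0 0 0 0" --pt "-1 0 0 0 0" --pt "-1 0 0 0 0" --pt "-1 0 0 0 0" --pt "-1 0 0 0 0" --pt "-1 0 0 0 0" --pt "-1 0 0 0 0" --squeeze 45

```text
clock: 4.15
ee_pos: [520.0, 51.4, 114.1]
tcp_rot: [3.132, 0.247, 0.001]
contact_force: [-0.1, 0.6, -0.4]
grip_width: -0.0
grasp_force: 0.0
```

Run:
```python
from h import *
a=env.read_camera("scene")[180:365,310:480]; b=env.read_camera("top")[150:320,150:310]
f=lambda i:cv2.resize(i,(400,420),interpolation=3)
cv2.imwrite("pics/m.png",np.hstack([f(a),f(b)])[:,:,::-1])
for z in(100,131): print(z,proj("scene",(520,51.4,z)),proj("top",(520,51.4,z)))
```

```text
100 [395.57515937 270.37814857] [226.57591269 231.05288262]
131 [397.1819659  264.00053471] [223.85160677 229.38382027]
```

View pics/m.png

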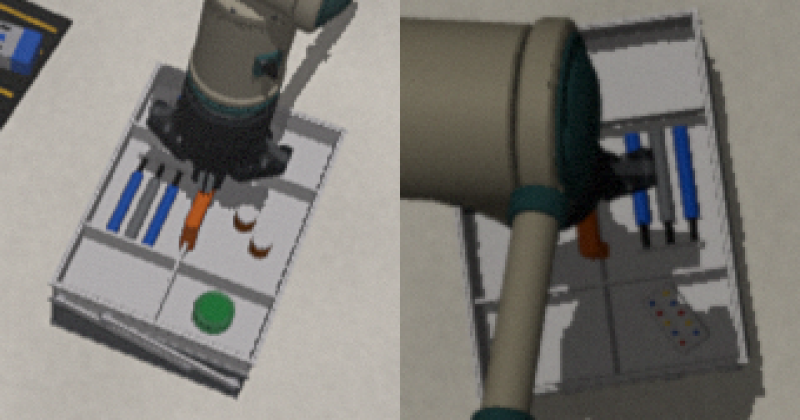

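The crop shows the closed fingertips sitting above and toward the far end of the bar, at about (205,190). The bar is therefore lower than I assumed, so I'll triangulate its height.

Run:
```python
from h import *
from scipy.optimize import least_squares
def bar(c,f,x0,x1,y0,y1):
    hsv=cv2.cvtColor(cv2.imread(f),cv2.COLOR_BGR2HSV); m=cv2.inRange(hsv,(3,150,60),(16,255,255)); k=np.zeros_like(m);k[y0:y1,x0:x1]=1; m*=k
    n,l,s,ce=cv2.connectedComponentsWithStats(m); i=1+np.argmax(s[1:,4]); return l==i,hsv
T,ht=bar("top","pics/top0.png",212,238,198,262); S,hs=bar("scene","pics/scene0.png",380,412,240,300)
for M,h,c in((T,ht,"top"),(S,hs,"scene")):
    pts=cv2.findNonZero(M.astype(np.uint8))[:,0,:]; print(c,len(pts),pts.min(0),pts.max(0),"V by row",[(int(y),int(h[...,2][y][M[y]].mean()),int(np.where(M[y])[0].min()),int(np.where(M[y])[0].max())) for y in np.unique(pts[:,1])[::3]])
for z in (95,105,115,125,140):
    # top-face bar pixels centre from each camera
    print(z,"top",blob("top",T,z)[1:4],"scene",blob("scene",S,z)[1:4])
# dish & bur: triangulate via at
for n,pt,ps in(("dish",(194.5,187.1),(400.8,315.7)),("bur",(260.8,276.6),(388.3,230.7)),("blue",(404.1,282.2),(291.5,193.)),("tray",(225,232.5),(393.5,274))):
    r=least_squares(lambda X:np.r_[proj("top",X)-pt,proj("scene",X)-ps],[500,50,80]); print(n,r.x.round(1),round(r.cost,2))
```

```text
top 338 [217 207] [229 253] V by row [(207, 102, 217, 223), (210, 116, 217, 223), (213, 111, 217, 224), (216, 115, 218, 224), (219, 111, 218, 225), (222, 113, 218, 225), (225, 117, 219, 225), (228, 111, 219, 226), (231, 116, 220, 226), (234, 117, 220, 226), (237, 113, 220, 227), (240, 116, 221, 227), (243, 111, 221, 228), (246, 114, 222, 228), (249, 117, 222, 228), (252, 91, 223, 228)]
scene 249 [387 248] [406 289] V by row [(248, 159, 402, 404), (251, 160, 400, 405), (254, 149, 399, 405), (257, 158, 398, 403), (260, 155, 396, 402), (263, 151, 395, 401), (266, 160, 394, 399), (269, 154, 392, 398), (272, 155, 391, 397), (275, 160, 390, 395), (278, 157, 389, 394), (281, 98, 388, 393), (284, 97, 388, 392), (287, 99, 390, 391)]
95 top (array([522.8,  59.3]), array([13.4, 86.3]), 8.9) scene (array([511.4,  48.1]), array([ 14.1, 106.2]), 9.7)
105 top (array([521.8,  57.7]), array([13.2, 85.5]), 8.9) scene (array([516.3,  49.6]), array([ 14. , 105.3]), 9.7)
115 top (array([520.9,  56.1]), array([13.1, 84.6]), 8.9) scene (array([521.2,  51.1]), array([ 13.9, 104.4]), 9.7)
125 top (array([519.9,  54.4]), array([13. , 83.7]), 8.9) scene (array([526.1,  52.6]), array([ 13.7, 103.4]), 9.7)
140 top (array([518.5,  51.9]), array([12.8, 82.5]), 8.9) scene (array([533.4,  54.8]), array([ 13.6, 102.1]), 9.7)
dish [601.9 112.8  92.7] 0.41
bur [438.2 -12.3  93. ] 0.04
blue [ 431.1 -288.2   11.1] 0.0
tray [520.3  53.7  84.5] 3.98
```

Run:
```python
from h import *
a=env.read_camera("scene")[215:300,350:450]
cv2.imwrite("pics/m2.png",cv2.resize(a,None,fx=6,fy=6,interpolation=3)[:,:,::-1])
s=env.state(); print({k:np.round(s[k],2) for k in("ee_pos","contact_force","grip_width","grasp_force")})
```

```text
{'ee_pos': array([519.78,  51.42, 113.79]), 'contact_force': array([ 0.54, -0.17, -0.38]), 'grip_width': np.float64(-0.11), 'grasp_force': np.float64(0.0)}
```

View pics/m2.png

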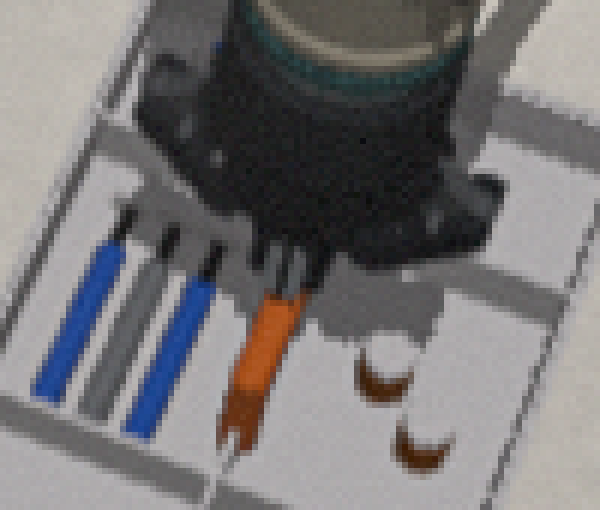

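The fingertips, at about (290,295) in the crop, are shut above the bar, so they sit higher than the reported TCP suggests. I'll open, go lower and close again, watching force and width.

arm_command --pt "0 0 -0.1 0 0" --pt "0 0 -0.1 0 0" --pt "0 0 0 0 0" --pt "0 0 0 0 0" --pt "0 0 0 0.4 0" --pt "0 0 0 0.4 0" --pt "0 0 0 0.4 0" --pt "0 0 0 0.3 0" --pt "0 0 0 0 0"

```text
clock: 5.05
ee_pos: [518.7, 53.3, 97.7]
tcp_rot: [-3.132, -0.246, 0.003]
contact_force: [-0.0, -0.1, -0.3]
grip_width: 42.6
grasp_force: 0.0
```

arm_command --pt "-1 0 0 0 0" --pt "-1 0 0 0 0" --pt "-1 0 0 0 0" --pt "-1 0 0 0 0" --pt "-1 0 0 0 0"

```text
clock: 5.47
ee_pos: [519.7, 52.8, 98.9]
tcp_rot: [3.131, 0.247, 0.001]
contact_force: [0.5, -2.2, 0.8]
grip_width: 11.7
grasp_force: 43.9
```

arm_command --pt "-0.3 0 0 0 0" --pt "-0.3 0 0 0 0" --pt "-0.3 0 0 0 0" --pt "-0.3 0 0 0.3 0" --pt "-0.3 0 0 0.3 0" --pt "-0.3 0 0 0.3 0" --pt "-0.3 0 0 0.3 0" --pt "-0.3 0 0 0 0"

```text
clock: 6.13
ee_pos: [518.7, 53.4, 85.8]
tcp_rot: [-3.132, -0.247, 0.003]
contact_force: [0.0, -0.8, 0.7]
grip_width: 29.9
grasp_force: 0.0
```

arm_command --pt "-1 0 0 0 0" --pt "-1 0 0 0 0" --pt "-1 0 0 0 0" --pt "-1 0 0 0 0"

```text
clock: 6.47
ee_pos: [519.5, 52.7, 86.7]
tcp_rot: [3.131, 0.247, -0.0]
contact_force: [-0.1, -2.9, -0.3]
grip_width: 12.9
grasp_force: 48.1
```

Run:
```python
from h import *
print(env.pinch_z)
a=env.read_camera("scene")[215:300,350:450]
cv2.imwrite("pics/m3.png",cv2.resize(a,None,fx=6,fy=6,interpolation=3)[:,:,::-1])
s=env.state(); print({k:np.round(s[k],2) for k in("ee_pos","contact_force","grip_width","grasp_force")})
```

```text
18.700000000000003
{'ee_pos': array([519.43,  52.75,  86.69]), 'contact_force': array([-1.38, -2.82, -1.09]), 'grip_width': np.float64(12.66), 'grasp_force': np.float64(48.15)}
```

View pics/m3.png

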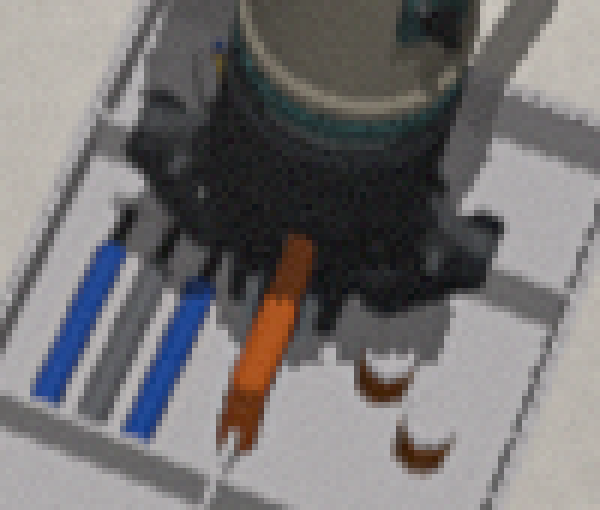

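The fingers straddle the bar firmly, with tips at about (240,310) and (325,325) and a width of 12.7 mm. Next I compute the arc.

```bash
cat > arc.py <<'E'
import numpy as np,sys
def rows(q0,q1,n,hand=-1):
    s=np.linspace(0,1,n+1); q=q0+(q1-q0)*(0.7*s+0.3*(3*s**2-2*s**3))
    P=np.round(13*np.c_[np.cos(.288+q),-np.sin(.288+q)],2); d=np.diff(P,axis=0)
    for i in range(0,n,12): print([[hand,0,round(a,2),round(b,2),0] for a,b in d[i:i+12]])
rows(*map(float,sys.argv[1:3]),int(sys.argv[3]))
E
python3 arc.py 0 2.06 36
```

```text
[[-1, 0, np.float64(-0.16), np.float64(-0.52), 0], [-1, 0, np.float64(-0.2), np.float64(-0.53), 0], [-1, 0, np.float64(-0.23), np.float64(-0.56), 0], [-1, 0, np.float64(-0.28), np.float64(-0.58), 0], [-1, 0, np.float64(-0.31), np.float64(-0.59), 0], [-1, 0, np.float64(-0.36), np.float64(-0.59), 0], [-1, 0, np.float64(-0.41), np.float64(-0.59), 0], [-1, 0, np.float64(-0.45), np.float64(-0.59), 0], [-1, 0, np.float64(-0.5), np.float64(-0.57), 0], [-1, 0, np.float64(-0.55), np.float64(-0.56), 0], [-1, 0, np.float64(-0.59), np.float64(-0.54), 0], [-1, 0, np.float64(-0.64), np.float64(-0.5), 0]]
[[-1, 0, np.float64(-0.67), np.float64(-0.47), 0], [-1, 0, np.float64(-0.71), np.float64(-0.44), 0], [-1, 0, np.float64(-0.75), np.float64(-0.39), 0], [-1, 0, np.float64(-0.78), np.float64(-0.34), 0], [-1, 0, np.float64(-0.8), np.float64(-0.3), 0], [-1, 0, np.float64(-0.82), np.float64(-0.24), 0], [-1, 0, np.float64(-0.83), np.float64(-0.18), 0], [-1, 0, np.float64(-0.85), np.float64(-0.13), 0], [-1, 0, np.float64(-0.84), np.float64(-0.08), 0], [-1, 0, np.float64(-0.84), np.float64(-0.02), 0], [-1, 0, np.float64(-0.84), np.float64(0.03), 0], [-1, 0, np.float64(-0.82), np.float64(0.09), 0]]
[[-1, 0, np.float64(-0.8), np.float64(0.14), 0], [-1, 0, np.float64(-0.77), np.float64(0.18), 0], [-1, 0, np.float64(-0.75), np.float64(0.22), 0], [-1, 0, np.float64(-0.72), np.float64(0.26), 0], [-1, 0, np.float64(-0.68), np.float64(0.3), 0], [-1, 0, np.float64(-0.64), np.float64(0.32), 0], [-1, 0, np.float64(-0.6), np.float64(0.34), 0], [-1, 0, np.float64(-0.57), np.float64(0.36), 0], [-1, 0, np.float64(-0.51), np.float64(0.37), 0], [-1, 0, np.float64(-0.48), np.float64(0.38), 0], [-1, 0, np.float64(-0.43), np.float64(0.37), 0], [-1, 0, np.float64(-0.4), np.float64(0.37), 0]]
```

arm_command --pt "-1 0 -0.16 -0.52 0" --pt "-1 0 -0.2 -0.53 0" --pt "-1 0 -0.23 -0.56 0" --pt "-1 0 -0.28 -0.58 0" --pt "-1 0 -0.31 -0.59 0" --pt "-1 0 -0.36 -0.59 0" --pt "-1 0 -0.41 -0.59 0" --pt "-1 0 -0.45 -0.59 0" --pt "-1 0 -0.5 -0.57 0" --pt "-1 0 -0.55 -0.56 0" --pt "-1 0 -0.59 -0.54 0" --pt "-1 0 -0.64 -0.5 0" --squeeze 60

```text
clock: 7.52
ee_pos: [511.9, 100.1, 154.7]
tcp_rot: [3.132, 0.247, 0.0]
contact_force: [0.4, -4.6, -1.0]
grip_width: 12.3
grasp_force: 63.5
```

Run:
```python
from h import *
a=env.read_camera("scene")[190:370,310:490]
cv2.imwrite("pics/m4.png",cv2.resize(a,None,fx=3,fy=3,interpolation=3)[:,:,::-1])
```

```text
(no output)
```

View pics/m4.png

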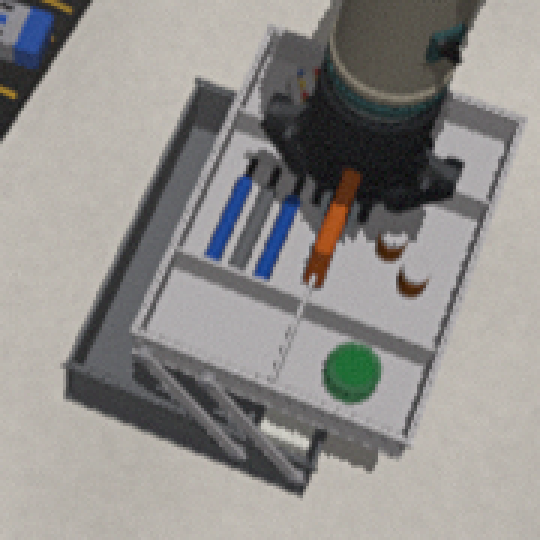

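The tray is rising level with its links at about (190,400), and the dish at (350,370) is still in place. I'll continue the arc.

arm_command --pt "-1 0 -0.67 -0.47 0" --pt "-1 0 -0.71 -0.44 0" --pt "-1 0 -0.75 -0.39 0" --pt "-1 0 -0.78 -0.34 0" --pt "-1 0 -0.8 -0.3 0" --pt "-1 0 -0.82 -0.24 0" --pt "-1 0 -0.83 -0.18 0" --pt "-1 0 -0.85 -0.13 0" --pt "-1 0 -0.84 -0.08 0" --pt "-1 0 -0.84 -0.02 0" --pt "-1 0 -0.84 0.03 0" --pt "-1 0 -0.82 0.09 0"

```text
clock: 8.57
ee_pos: [496.8, 195.3, 178.4]
tcp_rot: [-3.131, -0.247, 0.001]
contact_force: [-0.8, -0.4, -0.9]
grip_width: 12.1
grasp_force: 63.4
```

arm_command --pt "-1 0 -0.8 0.14 0" --pt "-1 0 -0.77 0.18 0" --pt "-1 0 -0.75 0.22 0" --pt "-1 0 -0.72 0.26 0" --pt "-1 0 -0.68 0.3 0" --pt "-1 0 -0.64 0.32 0" --pt "-1 0 -0.6 0.34 0" --pt "-1 0 -0.57 0.36 0" --pt "-1 0 -0.51 0.37 0" --pt "-1 0 -0.48 0.38 0" --pt "-1 0 -0.43 0.37 0" --pt "-1 0 -0.4 0.37 0"

```text
clock: 9.57
ee_pos: [485.4, 266.7, 141.8]
tcp_rot: [3.131, 0.247, -0.001]
contact_force: [-0.6, 0.3, -3.7]
grip_width: 12.1
grasp_force: 63.0
```

arm_command --pt "-1 0 0 0 0" --pt "-1 0 0 0 0"

```text
clock: 9.73
ee_pos: [485.5, 266.4, 142.0]
tcp_rot: [3.131, 0.247, -0.001]
contact_force: [-1.2, -0.0, -4.0]
grip_width: 12.5
grasp_force: 62.9
```

arm_command --pt "-1 0 -0.05 0.08 0" --pt "-1 0 0 0 0" --pt "-0.2 0 0 0 0" --pt "-0.1 0 0 0 0" --pt "0 0 0 0 0" --pt "0 0 0 0 0" --pt "0 0 0 -1 0" --pt "0 0 0 -2 0" --pt "0 0 0 -2.5 0" --pt "0 0 0 -2.5 0" --pt "0 0 0 -2 -6.2" --pt "0 0 0 0 -7"

```text
clock: 10.73
ee_pos: [488.4, 268.1, 247.6]
tcp_rot: [-3.079, -0.613, -0.016]
contact_force: [1.3, 0.0, 0.1]
grip_width: 42.8
grasp_force: 0.0
```

arm_command --pt "0 0 0 0 -7" --pt "0 0 0 0 -7" --pt "0 0 0 0 -7" --pt "0 0 0 0 -7" --pt "0 0 0 0 -7" --pt "0 0 0 0 -7" --pt "0 0 0 0 -7" --pt "0 0 0 0 -7" --pt "0 0 0 0 -7" --pt "0 0 0 0 -7" --pt "0 0 0 0 -7" --pt "0 0 0 0 -3"

```text
clock: 11.73
ee_pos: [485.9, 267.0, 242.7]
tcp_rot: [1.966, 2.449, 0.002]
contact_force: [0.4, -0.2, 0.8]
grip_width: 42.6
grasp_force: 0.0
```

arm_command --pt "0 -3.78 -1.2 0 0" --pt "0 -3.78 -1.2 0 0" --pt "0 -3.78 -1.2 0 0" --pt "0 -3.78 -1.2 0 0" --pt "0 -3.78 -1.2 0 0" --pt "0 -3.78 -1.2 0 0" --pt "0 -3.78 -1.2 0 0" --pt "0 -3.78 -1.2 0 0" --pt "0 -3.78 -1.2 0 0" --pt "0 -3.78 -1.2 0 0" --pt "0 -3.78 -1.2 0 0"

```text
clock: 12.65
ee_pos: [444.2, -169.4, 243.0]
tcp_rot: [1.971, 2.443, 0.001]
contact_force: [1.0, 0.3, 0.9]
grip_width: 42.6
grasp_force: 0.0
```

Run:
```python
from h import *
im=env.read_camera("scene"); hsv=cv2.cvtColor(im,cv2.COLOR_RGB2HSV)
m=cv2.inRange(hsv,(3,150,60),(16,255,255)); k=np.zeros_like(m);k[200:330,400:520]=1
for z in(150,186,195):print(z,blob("scene",m*k,z))
s=env.state(); r=R.from_rotvec(s["tcp_rot"]).as_matrix(); print(s["ee_pos"],np.degrees(np.arctan2(r[1,0],r[0,0])))
cv2.imwrite("pics/n.png",im[:,:,::-1])
```

```text
150 (array([474.3, 267.1], dtype=float32), array([476.7, 266.3]), array([ 18.5, 109. ]), 9.1, np.int32(339))
186 (array([494. , 265.6], dtype=float32), array([496.3, 264.9]), array([ 17.9, 105.4]), 9.1, np.int32(339))
195 (array([498.9, 265.2], dtype=float32), array([501.2, 264.5]), array([ 17.7, 104.5]), 9.1, np.int32(339))
[ 443.86358654 -177.83719509  242.71900145] 101.9036901978688
```

View pics/n.png

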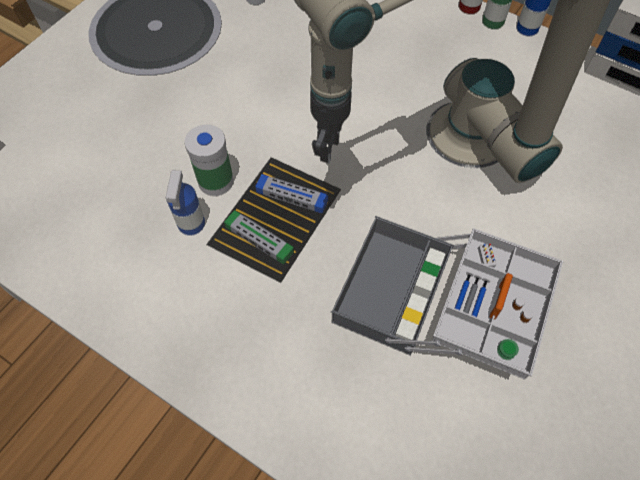

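The tray rests open at about (500,300) with its contents in place, and the empty bay shows at (385,280). The gripper tips are at about (322,158). I'll compare that with where the TCP should project.

Run:
```python
from h import *
for z in(242.7,255,270,285): print(z,proj("scene",(443.9,-177.8,z)),proj("top",(443.9,-177.8,z)))
# height of base rim etc: bay corners in scene px -> compare at z=70
for n,p in dict(nearL=(333,312),farL=(377,218)).items(): print(n,[ray("scene",p,z)[0].round(1) for z in(40,70)])
im=env.read_camera("top"); d=env.cut_out("top","blue_cassette")[0]; print(d["score"],blob("top",d["region"],34))
d=cv2.imread("pics/n.png")[120:175,300:345].astype(int).sum(2); 
print((d<110).any(1).nonzero()[0]+120)
```

```text
242.7 [326.34720172 160.66920816] [358.37596862 272.84217146]
255 [326.39644994 157.15989914] [359.04465689 272.68756298]
270 [326.45766987 152.79751543] [359.88681736 272.49284573]
285 [326.52020439 148.34145738] [360.75981848 272.29099776]
nearL [array([654.7, -22.9]), array([665.2, -16.9])]
farL [array([393.5, -63.6]), array([410.4, -56.6])]Traceback (most recent call last):
  File "<stdin>", line 5, in <module>
IndexError: list index out of range
```

arm_command --pt "0.6 -2.57 -0.84 0 -0.3" --pt "0.6 -2.57 -0.84 0 0" --pt "0.6 -2.57 -0.84 0 0" --pt "0.6 -2.57 -0.84 0 0" --pt "0.6 0 0 2.8 0" --pt "0.6 0 0 2.8 0" --pt "0.6 0 0 2.8 0" --pt "0.6 0 0 2.8 0" --pt "0.6 0 0 2.8 0" --pt "0.6 0 0 2.8 0" --pt "0.6 0 0 2 0" --pt "0.6 0 0 0 0"

```text
clock: 13.8
ee_pos: [431.7, -271.2, 50.5]
tcp_rot: [-1.959, -2.445, -0.001]
contact_force: [0.1, 1.4, 0.2]
grip_width: 68.3
grasp_force: 0.0
```

arm_command --pt "0.6 0 0 1 0" --pt "0.6 0 0 1 0" --pt "0.6 0 0 0.6 0" --pt "0.6 0 0 0.4 0" --pt "0.6 0 0 0 0"

```text
clock: 14.22
ee_pos: [433.7, -274.8, 23.4]
tcp_rot: [-1.966, -2.45, -0.0]
contact_force: [0.4, -0.6, -0.3]
grip_width: 68.3
grasp_force: 0.0
```

arm_command --pt "0.6 -0.55 -0.15 0.4 0" --pt "0.6 -0.55 -0.15 0.4 0" --pt "0.6 0 0 0.4 0" --pt "0.6 0 0 0 0"

```text
clock: 14.55
ee_pos: [432.9, -286.7, 11.0]
tcp_rot: [-1.967, -2.449, -0.0]
contact_force: [-1.1, 1.2, -0.2]
grip_width: 68.1
grasp_force: 0.0
```

arm_command --pt "-1 0 0 0 0" --pt "-1 0 0 0 0" --pt "-1 0 0 0 0" --pt "-1 0 0 0 0" --pt "-1 0 0 0 0" --squeeze 50

```text
clock: 14.97
ee_pos: [433.3, -286.3, 11.9]
tcp_rot: [1.966, 2.45, -0.0]
contact_force: [-0.1, -0.7, 1.2]
grip_width: 7.6
grasp_force: 0.0
```

The fingers closed above the cassette, so the true tips are at least 26 mm higher than reported, as at the bar. I'll open and go lower, feeling for contact.

arm_command --pt "0.6 0 0 0 0" --pt "0.6 0 0 0 0" --pt "0.6 0 0 0 0" --pt "0.6 0 0 0 0" --pt "0.6 0 0 0.5 0" --pt "0.6 0 0 0.5 0" --pt "0.6 0 0 0.5 0" --pt "0.6 0 0 0.3 0" --pt "0.6 0 0 0 0"

```text
clock: 15.72
ee_pos: [432.5, -285.8, -7.4]
tcp_rot: [-1.965, -2.448, -0.0]
contact_force: [0.4, -0.2, -0.5]
grip_width: 68.4
grasp_force: 0.0
```

arm_command --pt "0.6 0 0 0.3 0" --pt "0.6 0 0 0.3 0" --pt "0.6 0 0 0 0"

```text
clock: 15.97
ee_pos: [432.9, -286.1, -12.8]
tcp_rot: [-1.966, -2.449, 0.0]
contact_force: [-0.1, -0.7, 0.9]
grip_width: 68.6
grasp_force: 0.0
```

arm_command --pt "-1 0 0 0 0" --pt "-1 0 0 0 0" --pt "-1 0 0 0 0" --pt "-1 0 0 0 0" --pt "-1 0 0 0 0"

```text
clock: 16.38
ee_pos: [433.5, -286.6, -11.8]
tcp_rot: [1.966, 2.449, -0.0]
contact_force: [0.5, 0.3, 4.6]
grip_width: 40.4
grasp_force: 51.0
```

arm_command --pt "-1 0 0 -0.3 0" --pt "-1 0 0 -0.7 0" --pt "-1 0 0 -1.5 0" --pt "-1 0 0 -2.5 0" --pt "-1 0 0 -2.5 0" --pt "-1 0 0 -2.5 0" --pt "-1 0 0 -2.5 0" --pt "-1 0 0 -2 0" --pt "-1 0 0 -0.5 0" --pt "-1 0 0 0 0" --squeeze 60

```text
clock: 17.22
ee_pos: [434.0, -287.1, 139.3]
tcp_rot: [1.964, 2.447, -0.0]
contact_force: [0.2, 0.1, -2.1]
grip_width: 39.9
grasp_force: 60.8
```

Run:
```python
from h import *
im=env.read_camera("scene"); s=env.state(); print(s["ee_pos"],s["contact_force"],s["ft_torque"],s["grip_width"])
cv2.imwrite("pics/o.png",cv2.resize(im[90:260,180:370],None,fx=3,fy=3,interpolation=3)[:,:,::-1])
r=R.from_rotvec(s["tcp_rot"]).as_matrix(); print(np.degrees(np.arctan2(r[1,0],r[0,0])))
# box frame from the open picture
```

```text
[ 433.01538891 -286.27408109  137.6738002 ] [ 0.75592944  1.28152411 -2.03012728] [ 0.04395016 -0.02456249 -0.02993729] 39.920766765360916
102.49873999399725
```

View pics/o.png

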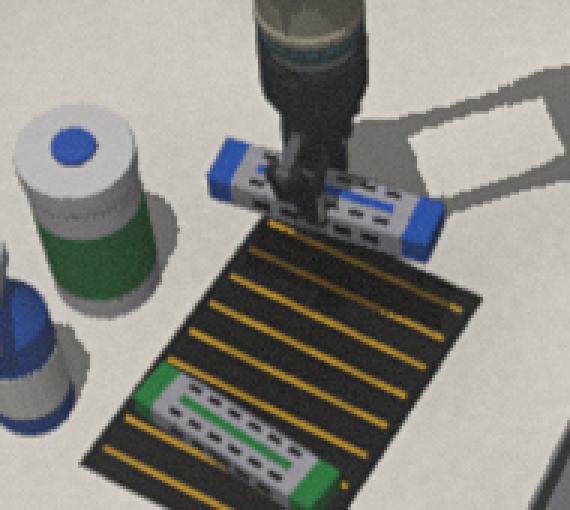

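The cassette is held level near its middle, with ends at (230,170) and (425,230) in the crop, and the green one is undisturbed. I'll turn and carry it over the bay.

arm_command --pt "-1 0 0 0 4" --pt "-1 0 0 0 7" --pt "-1 0 0 0 7" --pt "-1 0 0 0 7" --pt "-1 0 0 0 7" --pt "-1 0 0 0 7" --pt "-1 0 0 0 7" --pt "-1 0 0 0 7" --pt "-1 0 0 0 7" --pt "-1 0 0 0 7" --pt "-1 0 0 0 7" --pt "-1 0 0 0 7"

```text
clock: 18.27
ee_pos: [431.9, -285.3, 135.3]
tcp_rot: [-3.085, -0.576, 0.005]
contact_force: [1.2, -0.3, -1.8]
grip_width: 39.8
grasp_force: 60.8
```

arm_command --pt "-1 0 0 0 7" --pt "-1 0 0 0 5.5" --pt "-1 0 0 0 0" --pt "-1 1.2 -2.6 0 0" --pt "-1 1.2 -2.6 0 0" --pt "-1 1.2 -2.6 0 0" --pt "-1 1.2 -2.6 0 0" --pt "-1 1.2 -2.6 0 0" --pt "-1 1.2 -2.6 0 0" --pt "-1 1.2 -2.6 0 0" --pt "-1 1.2 -2.6 0 0" --pt "-1 1.2 -2.6 0 0"

```text
clock: 19.27
ee_pos: [502.4, -36.8, 136.2]
tcp_rot: [-3.131, -0.251, 0.004]
contact_force: [0.3, -0.1, -0.8]
grip_width: 40.0
grasp_force: 60.9
```

arm_command --pt "-1 1.2 -2.6 0 0" --pt "-1 1 -2.5 0 0" --pt "-1 0.8 -1.1 0 0" --pt "-1 0 0 0 0" --pt "-1 0 0 0 0"

```text
clock: 19.68
ee_pos: [522.7, 27.5, 136.6]
tcp_rot: [3.131, 0.251, -0.004]
contact_force: [0.2, -1.0, -0.8]
grip_width: 40.0
grasp_force: 60.9
```

Run:
```python
from h import *
s=env.state(); r=R.from_rotvec(s["tcp_rot"]).as_matrix(); print(s["ee_pos"],np.degrees(np.arctan2(r[1,0],r[0,0])),s["contact_force"],s["grip_width"])
```

```text
[522.68546118  27.52409753 136.64493995] 9.178896097674377 [ 0.2298661  -1.01183115 -0.84962215] 39.965103633005384
```

arm_command --pt "-1 0 0 1 0" --pt "-1 0 0 2 0" --pt "-1 0 0 2 0" --pt "-1 0 0 2 0" --pt "-1 0 0 2 0" --pt "-1 0 0 1.6 0" --pt "-1 0 0 1.4 0" --pt "-1 0 0 1 0" --pt "-1 0 0 0.6 0" --pt "-1 0 0 0.4 0" --pt "-1 0 0 0 0"

```text
clock: 20.6
ee_pos: [522.8, 27.1, -2.9]
tcp_rot: [3.132, 0.246, -0.002]
contact_force: [0.0, 0.2, -0.8]
grip_width: 39.6
grasp_force: 60.9
```

arm_command --pt "-1 0 0 0.15 0" --pt "-1 0 0 0.15 0" --pt "-1 0 0 0 0"

```text
clock: 20.85
ee_pos: [523.6, 27.6, -4.9]
tcp_rot: [3.132, 0.247, 0.002]
contact_force: [-0.8, -0.0, -1.3]
grip_width: 39.8
grasp_force: 60.9
```

arm_command --pt "-1 0 0 0.2 0" --pt "-1 0 0 0.2 0" --pt "-1 0 0 0 0"

```text
clock: 21.1
ee_pos: [523.0, 27.6, -9.5]
tcp_rot: [3.132, 0.247, -0.0]
contact_force: [-1.1, 0.3, -1.1]
grip_width: 40.3
grasp_force: 60.9
```

arm_command --pt "-1 0 0 0.15 0" --pt "-1 0 0 0 0"

```text
clock: 21.27
ee_pos: [523.0, 27.6, -11.0]
tcp_rot: [3.132, 0.247, -0.001]
contact_force: [-0.1, 1.3, -1.9]
grip_width: 40.0
grasp_force: 60.9
```

arm_command --pt "-1 0 0 0.1 0" --pt "-1 0 0 0 0"

```text
clock: 21.43
ee_pos: [523.3, 27.6, -11.7]
tcp_rot: [3.132, 0.247, 0.0]
contact_force: [-0.6, -0.7, 1.0]
grip_width: 40.0
grasp_force: 61.0
```

arm_command --pt "-1 0 0 0.1 0" --pt "-1 0 0 0 0"

```text
clock: 21.6
ee_pos: [523.3, 27.6, -11.7]
tcp_rot: [3.132, 0.247, 0.001]
contact_force: [-2.2, 0.5, 8.0]
grip_width: 39.9
grasp_force: 61.9
```

arm_command --pt "-0.05 0 0 0 0" --pt "0.2 0 0 0 0" --pt "0.4 0 0 0 0" --pt "0.4 0 0 0 0" --pt "0.4 0 0 -0.5 0" --pt "0.4 0 0 -1.5 0" --pt "0.4 0 0 -3 0" --pt "0.4 0 0 -3.5 0" --pt "0.4 0 0 -3.5 0" --pt "0.4 0 0 -3.5 0" --pt "0.4 0 0 -3.5 0" --pt "0.4 0 0 -3.5 0"

```text
clock: 22.6
ee_pos: [522.7, 27.6, 214.3]
tcp_rot: [3.132, 0.247, 0.001]
contact_force: [1.0, -0.1, 0.2]
grip_width: 59.8
grasp_force: 0.0
```

arm_command --pt "0 0 0 -2 0" --pt "0 0 0 0 0" --pt "0 0 -2.5 0 0" --pt "0 0 -3.6 0 0" --pt "0 0 -3.6 0 0" --pt "0 0 -3.6 0 0" --pt "0 0 -3.6 0 0" --pt "0 0 -3.6 0 0" --pt "0 0 -2.5 0 0" --pt "0 0 -1.2 0 0" --pt "0 0 0 0 0" --pt "0 0 0 0 0"

```text
clock: 23.6
ee_pos: [485.0, 265.9, 231.4]
tcp_rot: [3.13, 0.248, -0.002]
contact_force: [0.2, -0.5, 0.9]
grip_width: 42.7
grasp_force: 0.0
```

Run:
```python
from h import *
s=env.state(); r=R.from_rotvec(s["tcp_rot"]).as_matrix(); print(s["ee_pos"],np.degrees(np.arctan2(r[1,0],r[0,0])),s["contact_force"],s["grip_width"])
im=env.read_camera("scene")
cv2.imwrite("pics/p.png",cv2.resize(im[140:390,230:570],None,fx=2.2,fy=2.2,interpolation=3)[:,:,::-1])
```

```text
[485.01592979 265.93302998 231.42794095] 9.065798138254953 [ 0.24867176 -0.4898997   0.9084855 ] 42.74289360195249
```

View pics/p.png

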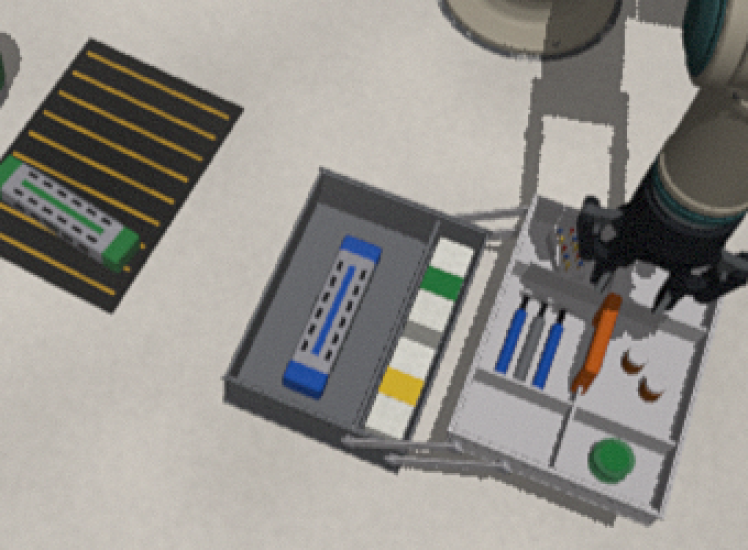

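The blue cassette lies flat in the bay at about (335,315). The bur block (570,245) and dish (610,460) are still in the open tray, and the bar is under the gripper. I'll descend and grip it again.

arm_command --pt "0 0 0 2 0" --pt "0 0 0 2.2 0" --pt "0 0 0 2 0" --pt "0 0 0 1.5 0" --pt "0 0 0 0.9 0" --pt "0 0 0 0.35 0" --pt "0 0 0 0 0" --pt "-1 0 0 0 0" --pt "-1 0 0 0 0" --pt "-1 0 0 0 0" --pt "-1 0 0 0 0" --pt "-1 0 0 0 0"

```text
clock: 24.65
ee_pos: [486.3, 266.8, 144.0]
tcp_rot: [-3.132, -0.247, -0.004]
contact_force: [-0.7, -0.6, 5.3]
grip_width: 12.2
grasp_force: 59.8
```

```bash
sed -i 's/round(a,2),round(b,2)/round(float(a),2),round(float(b),2)/' arc.py; python3 arc.py 2.06 0 48
```

```text
[[-1, 0, 0.29, -0.27, 0], [-1, 0, 0.32, -0.28, 0], [-1, 0, 0.33, -0.29, 0], [-1, 0, 0.37, -0.28, 0], [-1, 0, 0.38, -0.28, 0], [-1, 0, 0.41, -0.27, 0], [-1, 0, 0.43, -0.27, 0], [-1, 0, 0.46, -0.25, 0], [-1, 0, 0.48, -0.25, 0], [-1, 0, 0.5, -0.23, 0], [-1, 0, 0.52, -0.21, 0], [-1, 0, 0.54, -0.19, 0]]
[[-1, 0, 0.56, -0.17, 0], [-1, 0, 0.57, -0.15, 0], [-1, 0, 0.59, -0.12, 0], [-1, 0, 0.6, -0.1, 0], [-1, 0, 0.62, -0.07, 0], [-1, 0, 0.62, -0.04, 0], [-1, 0, 0.63, -0.01, 0], [-1, 0, 0.63, 0.02, 0], [-1, 0, 0.63, 0.05, 0], [-1, 0, 0.64, 0.08, 0], [-1, 0, 0.63, 0.12, 0], [-1, 0, 0.62, 0.14, 0]]
[[-1, 0, 0.62, 0.18, 0], [-1, 0, 0.6, 0.2, 0], [-1, 0, 0.6, 0.24, 0], [-1, 0, 0.58, 0.26, 0], [-1, 0, 0.56, 0.29, 0], [-1, 0, 0.55, 0.31, 0], [-1, 0, 0.52, 0.34, 0], [-1, 0, 0.5, 0.36, 0], [-1, 0, 0.48, 0.37, 0], [-1, 0, 0.46, 0.4, 0], [-1, 0, 0.43, 0.41, 0], [-1, 0, 0.41, 0.42, 0]]
[[-1, 0, 0.37, 0.43, 0], [-1, 0, 0.36, 0.43, 0], [-1, 0, 0.32, 0.45, 0], [-1, 0, 0.31, 0.44, 0], [-1, 0, 0.27, 0.44, 0], [-1, 0, 0.25, 0.45, 0], [-1, 0, 0.23, 0.43, 0], [-1, 0, 0.2, 0.44, 0], [-1, 0, 0.18, 0.42, 0], [-1, 0, 0.16, 0.41, 0], [-1, 0, 0.13, 0.4, 0], [-1, 0, 0.12, 0.38, 0]]
```

arm_command --pt "-1 0 0.29 -0.27 0" --pt "-1 0 0.32 -0.28 0" --pt "-1 0 0.33 -0.29 0" --pt "-1 0 0.37 -0.28 0" --pt "-1 0 0.38 -0.28 0" --pt "-1 0 0.41 -0.27 0" --pt "-1 0 0.43 -0.27 0" --pt "-1 0 0.46 -0.25 0" --pt "-1 0 0.48 -0.25 0" --pt "-1 0 0.5 -0.23 0" --pt "-1 0 0.52 -0.21 0" --pt "-1 0 0.54 -0.19 0"

```text
clock: 25.65
ee_pos: [493.9, 218.2, 174.9]
tcp_rot: [-3.129, -0.246, -0.004]
contact_force: [0.9, 3.7, 5.3]
grip_width: 12.0
grasp_force: 60.0
```

arm_command --pt "-1 0 0.56 -0.17 0" --pt "-1 0 0.57 -0.15 0" --pt "-1 0 0.59 -0.12 0" --pt "-1 0 0.6 -0.1 0" --pt "-1 0 0.62 -0.07 0" --pt "-1 0 0.62 -0.04 0" --pt "-1 0 0.63 -0.01 0" --pt "-1 0 0.63 0.02 0" --pt "-1 0 0.63 0.05 0" --pt "-1 0 0.64 0.08 0" --pt "-1 0 0.63 0.12 0" --pt "-1 0 0.62 0.14 0"

```text
clock: 26.65
ee_pos: [505.9, 142.5, 177.6]
tcp_rot: [3.129, 0.247, 0.005]
contact_force: [0.8, -1.2, 6.6]
grip_width: 12.2
grasp_force: 60.1
```

arm_command --pt "-1 0 0.62 0.18 0" --pt "-1 0 0.6 0.2 0" --pt "-1 0 0.6 0.24 0" --pt "-1 0 0.58 0.26 0" --pt "-1 0 0.56 0.29 0" --pt "-1 0 0.55 0.31 0" --pt "-1 0 0.52 0.34 0" --pt "-1 0 0.5 0.36 0" --pt "-1 0 0.48 0.37 0" --pt "-1 0 0.46 0.4 0" --pt "-1 0 0.43 0.41 0" --pt "-1 0 0.41 0.42 0"

```text
clock: 27.65
ee_pos: [515.9, 79.5, 138.1]
tcp_rot: [3.128, 0.247, 0.003]
contact_force: [3.2, -3.9, 0.3]
grip_width: 12.3
grasp_force: 59.3
```

arm_command --pt "-1 0 0.37 0.43 0" --pt "-1 0 0.36 0.43 0" --pt "-1 0 0.32 0.45 0" --pt "-1 0 0.31 0.44 0" --pt "-1 0 0.27 0.44 0" --pt "-1 0 0.25 0.45 0" --pt "-1 0 0.23 0.43 0" --pt "-1 0 0.2 0.44 0" --pt "-1 0 0.18 0.42 0" --pt "-1 0 0.16 0.41 0" --pt "-1 0 0 0 0"

```text
clock: 28.57
ee_pos: [519.8, 54.1, 93.5]
tcp_rot: [3.129, 0.247, 0.002]
contact_force: [4.3, -3.0, -3.0]
grip_width: 12.3
grasp_force: 58.8
```

arm_command --pt "-1 0 0.07 0.2 0" --pt "-1 0 0.06 0.2 0" --pt "-1 0 0.05 0.15 0" --pt "-1 0 0 0 0"

```text
clock: 28.9
ee_pos: [520.1, 52.8, 89.1]
tcp_rot: [3.13, 0.247, 0.003]
contact_force: [4.9, -3.3, -2.3]
grip_width: 12.5
grasp_force: 59.0
```

arm_command --pt "-1 0 0.03 0.1 0" --pt "-1 0 0 0 0"

```text
clock: 29.07
ee_pos: [520.1, 52.8, 89.0]
tcp_rot: [3.13, 0.247, 0.003]
contact_force: [3.2, -3.9, 3.4]
grip_width: 12.6
grasp_force: 59.7
```

arm_command --pt "-1 0 0.02 0.1 0" --pt "-1 0 0 0 0"

```text
clock: 29.23
ee_pos: [520.2, 52.8, 88.8]
tcp_rot: [3.13, 0.247, 0.004]
contact_force: [1.6, -3.7, 8.2]
grip_width: 12.1
grasp_force: 60.4
```

Contact shows the tray is seated closed. I'll release and retreat.

arm_command --pt "-0.5 0 0 0 0" --pt "-0.2 0 0 0 0" --pt "0 0 0 0 0" --pt "0 0 0 0 0" --pt "0 0 0 -0.5 0" --pt "0 0 0 -1.5 0" --pt "0 0 0 -2.5 0" --pt "0 0 0 -3 0" --pt "0 0 0 -3 0" --pt "0 0 0 -3 0" --pt "0 0 0 0 0"

```text
clock: 30.15
ee_pos: [522.6, 53.8, 228.6]
tcp_rot: [3.131, 0.247, 0.018]
contact_force: [0.9, -0.2, 0.7]
grip_width: 42.5
grasp_force: 0.0
```

arm_command --pt "0 -3 0 -1 0" --pt "0 -3 0 -1 0" --pt "0 -3 0 0 0" --pt "0 -3 0 0 0" --pt "0 0 0 0 0" --pt "0 0 0 0 0"

```text
clock: 30.65
ee_pos: [399.1, 35.0, 242.4]
tcp_rot: [-3.132, -0.246, -0.001]
contact_force: [0.5, 0.3, 0.9]
grip_width: 42.7
grasp_force: 0.0
```

Run:
```python
from h import *
im=env.read_camera("scene"); im0=cv2.imread("pics/scene0.png")[:,:,::-1]
for n in("tray","green_cassette_center","bur_block","mixing_dish","wipes_tub","spray_bottle"):
    print(n,[(round(x["score"],2),np.round(x["at"],1)) for x in env.cut_out("scene",n)[:1]])
df=np.abs(im.astype(int)-im0).sum(2)>120
print("changed px: box",df[300:365,325:440].sum(),"mat green/tub/bottle",df[215:260,220:300].sum(),df[120:240,165:235].sum())
s=env.state(); print(s["clock"],s["ee_pos"],s["contact_force"])
```

```text
tray [(0.65, array([274.1, 394.6]))]
green_cassette_center [(0.71, array([233.5, 259.9]))]
bur_block [(0.8, array([232.8, 386.1]))]
mixing_dish [(0.6, array([313.2, 400.9]))]
wipes_tub [(0.74, array([156.4, 204.4]))]
spray_bottle []
changed px: box 0 mat green/tub/bottle 0 0
31.0 [401.22786038  34.95271562 241.88364518] [ 0.31273084  0.36047019 -0.07223323]
```

The tray, bur block and dish are back at their starting pixel positions, and no pixels changed around the box, green cassette, tub or bottle. I'm handing in.

```bash
python3 -c "
from workcell import env
print(env.job_done())"
```

```text
the job is handed in; nothing more can be done
None
```

The job is done and handed in at about 31 s: the blue cassette lies flat in the wide bay, the tray was lowered closed under grip with the bur block and dish still in it, and the last camera check showed the green cassette, tub and bottle unmoved.

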